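# Space and press a slab-glass tile in the assembly jig

### The job

Each of the three slab-glass tiles in the jig lies with a gap between it and the aluminium rail; stand the red spacer upright on the board in the one gap that is wide enough for it, without shifting any tile to make room, and let go of it. Then push that tile from its near side towards the rail, firmly (a push of some 15 N) but without ramming it, until tile, spacer and rail are tight and flush against each other, and finish while still holding the tile pressed there with the fingers, not touching the spacer. Leave the other two tiles where they lie and do not disturb the cup, the jar or the tape roll.

Things in the scene. Friction and masses are not known exactly. Their poses are not given: they have to be found in the camera images.
- jig: fixed assembly jig: wooden board 200 (x) x 292 (y) x 12 mm, turned by up to 0.25 rad. Origin: centre of the board's underside, on the table; x points away from the robot to the rail, y along the rail, z up. Upper face at z = 12 mm. Four dark battens, 12 mm wide and 12 mm above the board, from x = -80 to +80 mm, centred at y = -138, -46, +46, +138 mm, part it into three bays 80 mm wide.
- rail (a point): middle of the near (-x) face of the aluminium rail along the jig's far edge, at the level of the board's upper face: in the jig's frame x = 80, y = 0, z = 12 mm. The rail is 20 mm thick, 292 mm long, 20 mm high above the board. The bays are centred at y = -92, 0, +92 mm, open towards the robot (-x). One tile lies in each; the board in front of it (towards the robot) is free.
- tile_green: green opaque slab-glass tile, 74 (its x) x 76 (its y) x 20 mm, about 0.3 kg, loose (up to 5 N to slide), on the board of one of the three bays (which one varies), about 2 mm play to the battens each side. Origin: centre of its underside; its axes lie along the jig's within 1 degree. The gap between its far (+x) face and the rail varies.
- tile_amber: amber opaque slab-glass tile, 74 (its x) x 76 (its y) x 20 mm, about 0.3 kg, loose (up to 5 N to slide), on the board of one of the three bays (which one varies), about 2 mm play to the battens each side. Origin: centre of its underside; its axes lie along the jig's within 1 degree. The gap between its far (+x) face and the rail varies.
- tile_blue: blue opaque slab-glass tile, 74 (its x) x 76 (its y) x 20 mm, about 0.3 kg, loose (up to 5 N to slide), on the board of one of the three bays (which one varies), about 2 mm play to the battens each side. Origin: centre of its underside; its axes lie along the jig's within 1 degree. The gap between its far (+x) face and the rail varies.
- spacer: red plastic spacer, white stripe, 60 g, loose, upright on the table right (-y) of the jig, yaw within 0.6 rad. Foot plate 16 (its x) x 50 (its y) x 32 mm high; centred on it a grip tab 12 (x) x 28 (y) mm, z = 32 to 62 mm. Origin: centre of its underside. It goes in with its 16 mm thickness (x) across the gap, either way round. One gap is 23 to 29 mm, the others under 12 mm.
- cup: white paper cup of tools, 72 mm across, 85 mm high (tools to 150 mm), loose, right of the robot. Origin: centre of its underside. Leave alone.
- jar: amber jar with white cap, 56 mm across, 75 mm high, loose, right of the jig's far end. Origin: centre of its underside. Leave alone.
- tape: roll of copper tape lying flat, 90 mm across, 16 mm high, loose, right. Origin: centre of its underside. Leave alone.
Not all that is in view belongs to the job. What is shaped like the tile_amber but black is not meant.

How it is judged (in metres and radians):
On the way:
1. the spacer stands upright on the board in a gap between a tile and the rail, let go, with no tile shifted by 6 mm or more (((x of spacer in the frame of tile_green between 0.04 and 0.072 m and y of spacer in the frame of tile_green between -0.022 and 0.022 m and x of spacer in the frame of jig between 0.045 and 0.076 m and z of spacer in the frame of jig between 0.009 and 0.0155 m and angle between spacer's own z axis and vertical below 0.1 rad) or (x of spacer in the frame of tile_amber between 0.04 and 0.072 m and y of spacer in the frame of tile_amber between -0.022 and 0.022 m and x of spacer in the frame of jig between 0.045 and 0.076 m and z of spacer in the frame of jig between 0.009 and 0.0155 m and angle between spacer's own z axis and vertical below 0.1 rad) or (x of spacer in the frame of tile_blue between 0.04 and 0.072 m and y of spacer in the frame of tile_blue between -0.022 and 0.022 m and x of spacer in the frame of jig between 0.045 and 0.076 m and z of spacer in the frame of jig between 0.009 and 0.0155 m and angle between spacer's own z axis and vertical below 0.1 rad)) and distance of each of tile_green, tile_amber, tile_blue from where it was at the start of the episode below 0.006 m and contact force between the fingers and spacer below 0.1 N), for 0.2 s.
At the end, for the whole second after the job is handed in: Spacer upright on the board between rail and one tile, gaps left under 2.5 mm, tile square within 0.04 rad and at rest; tile on spacer, spacer on jig, fingers on tile each over 2 N; robot not touching the spacer; other two tiles within 6 mm of their starts (((x of spacer in the frame of tile_green between 0.04 and 0.072 m and y of spacer in the frame of tile_green between -0.022 and 0.022 m and x of spacer in the frame of jig between 0.045 and 0.076 m and z of spacer in the frame of jig between 0.009 and 0.0155 m and angle between spacer's own z axis and vertical below 0.1 rad and distance of each of tile_amber, tile_blue from where it was at the start of the episode below 0.006 m and x of spacer in the frame of jig above 0.0695 m and x of tile_green in the frame of jig above 0.0245 m and angle between the x axis of tile_green and the x axis of jig, either way round below 0.04 rad and angle between tile_green's own z axis and vertical below 0.05 rad and contact force between tile_green and spacer above 2 N and contact force between spacer and jig above 2 N and contact force between the fingers and tile_green above 2 N and contact force between each of the arm, the fingers and spacer below 0.3 N and linear speed of tile_green below 0.01 m/s) or (x of spacer in the frame of tile_amber between 0.04 and 0.072 m and y of spacer in the frame of tile_amber between -0.022 and 0.022 m and x of spacer in the frame of jig between 0.045 and 0.076 m and z of spacer in the frame of jig between 0.009 and 0.0155 m and angle between spacer's own z axis and vertical below 0.1 rad and distance of each of tile_green, tile_blue from where it was at the start of the episode below 0.006 m and x of spacer in the frame of jig above 0.0695 m and x of tile_amber in the frame of jig above 0.0245 m and angle between the x axis of tile_amber and the x axis of jig, either way round below 0.04 rad and angle between tile_amber's own z axis and vertical below 0.05 rad and contact force between tile_amber and spacer above 2 N and contact force between spacer and jig above 2 N and contact force between the fingers and tile_amber above 2 N and contact force between each of the arm, the fingers and spacer below 0.3 N and linear speed of tile_amber below 0.01 m/s) or (x of spacer in the frame of tile_blue between 0.04 and 0.072 m and y of spacer in the frame of tile_blue between -0.022 and 0.022 m and x of spacer in the frame of jig between 0.045 and 0.076 m and z of spacer in the frame of jig between 0.009 and 0.0155 m and angle between spacer's own z axis and vertical below 0.1 rad and distance of each of tile_green, tile_amber from where it was at the start of the episode below 0.006 m and x of spacer in the frame of jig above 0.0695 m and x of tile_blue in the frame of jig above 0.0245 m and angle between the x axis of tile_blue and the x axis of jig, either way round below 0.04 rad and angle between tile_blue's own z axis and vertical below 0.05 rad and contact force between tile_blue and spacer above 2 N and contact force between spacer and jig above 2 N and contact force between the fingers and tile_blue above 2 N and contact force between each of the arm, the fingers and spacer below 0.3 N and linear speed of tile_blue below 0.01 m/s))); the arm keeps its last pose, push and grip.
It fails at once if a tile is rammed: pushed by the robot with over 80 N (contact force between any of the arm, the fingers and tile_green above 80 N or contact force between any of the arm, the fingers and tile_amber above 80 N or contact force between any of the arm, the fingers and tile_blue above 80 N).
It fails at once if cup, jar or tape roll shifted by more than 30 mm or tipped over (distance of any of cup, jar, tape from where it was at the start of the episode above 0.03 m or angle between any of cup, jar, tape's own z axis and vertical above 0.4 rad).
It also fails if it takes over 54 s, if anything falls off the work surface, if the arm or the gripper's body presses on something with over 40 N, if the wrist force passes 120 N, or if a joint passes its speed limit or range.

### The arm

A 7-joint arm with a two-finger parallel gripper is mounted at the origin on the work surface. World frame = base frame: x ahead of the robot, y to its left, z up, the work surface at z = 0. Lengths are in mm, angles in rad, forces in N, time in s.
With the tool pointing down it reaches from about 400 to 875 mm from the base axis. Payload 4.4 kg.
Tool frame: the origin (TCP) lies midway between the tips of the shut fingers; the grasp point (between the pads) lies ctrl.grip_depth behind it (ctrl.grip_depth is the distance from the TCP to the grasp point, in mm); z points along the fingers, y is the line along which they close (so a half turn about z gives the same grasp; the last joint's range is limited). The gripper opens to 85 mm and grips with 20 to 120 N. Pads are 22 mm wide; open, the fingers measure 114 mm over their backs; the gripper's body (76 mm by 85 mm) begins 54 mm behind the grasp point. The pads swing forward as they close: fully open they stand 13 mm farther back than shut.
Start: joints at [1.282, 0.628, 0.038, 1.517, -0.027, 0.996, -0.02], TCP at [143.652, -633.942, 231.313] pointing down, gripper open.
Joint ranges: [-3.06, 3.06], [-0.37, 2.12], [-1.25, 1.32], [0.18, 2.47], [-1.1, 4.24], [0.23, 1.98], [-2.94, 2.94]. Speed limits (rad/s): [2.57, 2.57, 3.14, 3.14, 3.14, 3.14, 3.14].

### API

Orientations are given as [roll, pitch, yaw] about the fixed x, y, z axes, in that order (R = Rz(yaw) Ry(pitch) Rx(roll)).
In Python, from cell import ctrl gives the robot as it stands.
- The arm moves only by the tool carry_out, never from a script. Its argument "deltas" is one flat list of numbers, 7 for each row, row after row: the turn, a rotation vector about the tool's x, y, z in degrees, then the shift along the tool's x, y, z in m, then the closure, from -1 (fully open) to 1 (shut). In form: [wx, wy, wz, dx, dy, dz, claw, wx, wy, wz, dx, dy, dz, claw, ...]. A call has 1 to 12 rows; each row shifts and turns the commanded pose from where the row before left it, along the tool's axes as they then stand; what a row does not reach is not made up. A row lasts 1/8 s, in which the tool goes at most 62.5 mm and 10.7 degrees, less where a joint would pass 70% of its speed; a pose out of reach is approached as far as the arm can. A call with a gripper value outside its range is refused whole. The fingers move at their own pace and stop on an object; the grip force is fixed at half the most. Time passes only in rows, so rows that do not move let the fingers close. It gives the time, the measured TCP pose, the force, the opening and the grip force at its end, in the units of the state.
- ctrl.read_state(): the state, without advancing time (a new reading comes with each control period).
- ctrl.get_image(name): name is "side" or "top"; returns the picture (480x640x3 uint8, red, green, blue); there is no depth.
- ctrl.calibration(name): a dict with "mtx" (3x3 intrinsics, pixels), "distortion" ([k1, k2, p1, p2, k3] as OpenCV has them; the pictures are not rectified), "R" (3x3) and "t" (3): a world point X has camera coordinates R X + t. Camera axes: x right, y down, z forward; pixel columns grow to the right and rows downward; lengths in mm; the calibration is good to about 2 mm. A picture is of the moment at which its call begins. calibration takes no time and is no camera call.
- ctrl.finish_job(): hands the job in; it is judged then, once.
The state is a dict: "clock": time; "qpos": joint angles; "qd": joint speeds; "tau": joint torques, N m; "eef_pos": TCP position; "tool_rot": TCP orientation; "force": force on the tool from outside, world axes, zero at the start; "torque": the same for the moment, N m; "width": finger opening in mm; "gripper_force": force on a finger pad.
Only numpy, scipy, OpenCV 4.12 (cv2) and the standard library are available. Lean on these libraries where they do the work, as an engineer would, in place of code of your own. Each camera call takes 0.05 s, during which the arm holds its last target. There are 200 camera calls.

## Working session

There is one attempt and no reset: what is moved stays moved. The work goes in short steps, Python scripts to look and compute and a tool call to move; the robot and the scene stay as the last step left them, time stands still between calls to the robot, and variables do not carry over. Pictures are saved under pics/ and viewed, at most 10 in all, crops included, and the job is handed in when it is done.

Besides the shell and the picture viewer there is one more tool, called after ">>>" by a JSON object that holds its "op" and its "data", one argument or row to a line. carry_out: Moves the arm, as the interface text tells. Its arguments: {"type":"object","properties":{"deltas":{"type":"array"}},"required":["deltas"]}

```bash
mkdir -p pics
python3 - <<'E'
from cell import ctrl
import cv2
for n in("top","side"):
    im=ctrl.get_image(n); cv2.imwrite(f"pics/{n}0.png",im[:,:,::-1]); c=ctrl.calibration(n); print(n,c)
print(ctrl.read_state(),ctrl.grip_depth)
E
```

```text
top {'mtx': array([[477.47346255,   0.        , 310.48274261],
       [  0.        , 477.47346255, 235.37245029],
       [  0.        ,   0.        ,   1.        ]]), 'distortion': array([-0.13188506,  0.        ,  0.        ,  0.        ,  0.        ]), 'R': array([[-0.01491655, -0.99980593,  0.01286828],
       [-0.99414033,  0.01345154, -0.10725696],
       [ 0.10706305, -0.01439278, -0.99414805]]), 't': array([-100.81042034,  540.9143308 ,  864.04367165])}
side {'mtx': array([[519.98298446,   0.        , 322.39182156],
       [  0.        , 519.98298446, 235.0642487 ],
       [  0.        ,   0.        ,   1.        ]]), 'distortion': array([-0.04007516,  0.        ,  0.        ,  0.        ,  0.        ]), 'R': array([[ 0.69246854, -0.72144759, -0.00083561],
       [-0.44229317, -0.42361156, -0.79052514],
       [ 0.56996848,  0.54778338, -0.61242902]]), 't': array([-437.61572596,  226.99596743,  658.70650187])}
{'clock': 0.1, 'qpos': array([ 1.28219698,  0.62926761,  0.03848126,  1.51828157, -0.02700957,
        0.99630729, -0.01997534]), 'qd': array([ 0.00034123, -0.00224407, -0.00024813, -0.00423496,  0.00066936,
       -0.00124054,  0.00054164]), 'tau': array([ 2.51266734e-03, -5.64529288e+01,  1.23014543e+00, -1.93971634e+01,
        1.12073580e-02,  5.42400288e-03, -1.97581591e-05]), 'eef_pos': array([ 143.5092957 , -633.37379447,  230.46832215]), 'tool_rot': array([-3.13984812e+00,  3.21825679e-05,  2.22788992e-01]), 'force': array([-0.01737453, -0.0590863 , -0.35764239]), 'torque': array([ 0.01995939, -0.01640312, -0.00869865]), 'gripper_force': 0.0, 'width': 85.35017625901216} 18.700000000000003
```

View pics/top0.png

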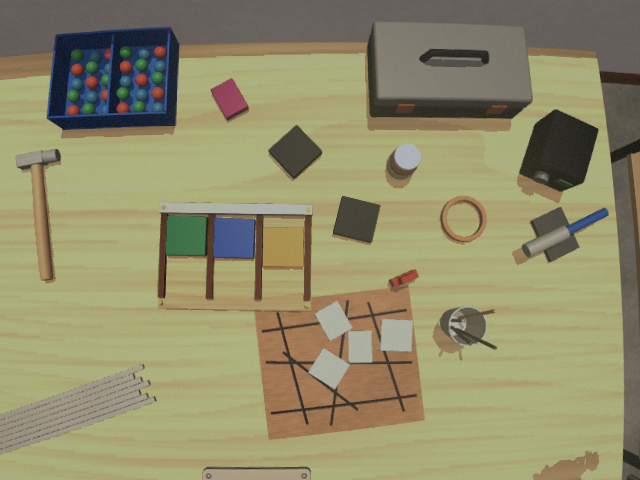

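View pics/side0.png

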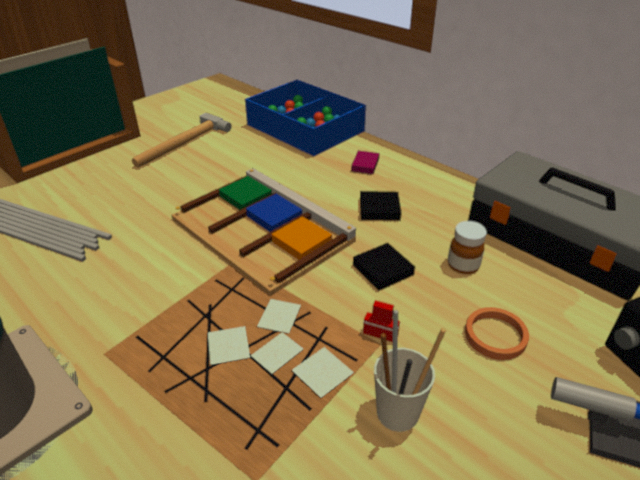

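Top view: tiles are green (187,236), blue (234,239) and amber (283,247), with the rail along v≈209. The red spacer is at (404,279); in the side view it is at (380,320).

Lookalikes:
- For the spacer: the crimson box (229,98) and the red balls (~95,80). I choose (404,279), which has the white stripe and the tab.
- For the amber tile: the black slabs (295,152) and (357,219), which are not meant.

```bash
cat > h.py <<'E'
import numpy as np,cv2
from cell import ctrl
C={n:ctrl.calibration(n) for n in("top","side")}
def rays(n,px):
    c=C[n];p=cv2.undistortPoints(np.float64(px).reshape(-1,1,2),c["mtx"],c["distortion"])[:,0]
    return -c["R"].T@c["t"],np.c_[p,np.ones(len(p))]@c["R"]
def plane(n,px,z):
    o,d=rays(n,px);return o+d*((z-o[2])/d[:,2])[:,None]
def tri(pt,ps):
    o1,d1=rays("top",[pt]);o2,d2=rays("side",[ps]);d1,d2=d1[0],d2[0]
    s=np.linalg.lstsq(np.c_[d1,-d2],o2-o1,rcond=None)[0]
    a,b=o1+s[0]*d1,o2+s[1]*d2;return (a+b)/2,np.linalg.norm(a-b)
def proj(n,X):
    c=C[n];return cv2.projectPoints(np.float64(X).reshape(-1,1,3),cv2.Rodrigues(c["R"])[0],c["t"],c["mtx"],c["distortion"])[0][:,0]
def mask(im,lo,hi,roi):
    h=cv2.cvtColor(im,cv2.COLOR_RGB2HSV);m=cv2.inRange(h,lo,hi);k=np.zeros_like(m);x0,y0,x1,y1=roi;k[y0:y1,x0:x1]=m[y0:y1,x0:x1];return k
def big(m): return max(cv2.findContours(m,0,cv2.CHAIN_APPROX_NONE)[0],key=cv2.contourArea)
E
python3 - <<'E'
from h import *
t=ctrl.get_image("top");s=ctrl.get_image("side")
a=cv2.resize(t[195:320,150:320],None,fx=3.2,fy=3.2,interpolation=2)
b=cv2.resize(t[260:300,380:430],None,fx=5,fy=5,interpolation=2)
d=cv2.resize(s[290:350,350:410],None,fx=4,fy=4,interpolation=2)
o=np.zeros((400,800,3),np.uint8);o[:400,:544]=a;o[:200,545:795]=b[:,:250];o[200:400,550:790]=d[:200]
cv2.imwrite("pics/crop.png",o[:,:,::-1])
hs=cv2.cvtColor(t,cv2.COLOR_RGB2HSV);hd=cv2.cvtColor(s,cv2.COLOR_RGB2HSV)
for p in[(187,236),(234,239),(283,247),(235,210),(283,222),(404,279)]:print(p,hs[p[1],p[0]])
for p in[(245,190),(272,210),(303,236),(300,205),(380,320),(382,308)]:print('s',p,hd[p[1],p[0]])
E
```

```text
(187, 236) [ 66 112 116]
(234, 239) [112 125 141]
(283, 247) [ 22 138 166]
(235, 210) [ 44  16 177]
(283, 222) [ 22  94 171]
(404, 279) [  3 163 164]
s (245, 190) [ 69 205  92]
s (272, 210) [111 207 123]
s (303, 236) [ 17 255 189]
s (300, 205) [19 46 94]
s (380, 320) [  3 247  91]
s (382, 308) [  0 255 124]
```

View pics/crop.png

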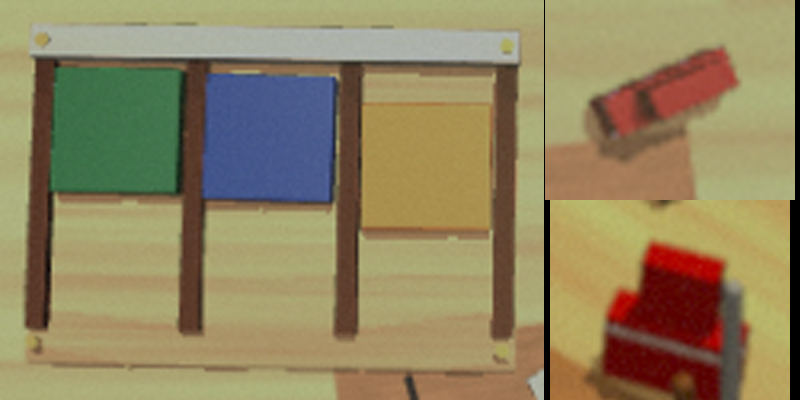

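The crop shows the amber tile with the one wide gap (about 12 px, 25 mm). Green and blue have almost none. The red piece shows the tab, plate and stripe, so it is the spacer; the tab top is at the right end in the top view, about (408–427, 274–283). In the side view the tab top face is around (383,303).

Run:
```python
from h import *
np.set_printoptions(precision=1,suppress=True)
t=ctrl.get_image("top");s=ctrl.get_image("side")
def rect(P): 
    r=cv2.minAreaRect(np.float32(P[:,:2]));return np.array(r[0]),np.array(r[1]),r[2]
R={"green":((50,70,50),(85,255,255)),"blue":((100,80,60),(125,255,255)),"amber":((18,117,120),(26,255,255))}
rs={"green":((55,120,60),(85,255,255)),"blue":((100,120,95),(125,255,255)),"amber":((12,200,150),(24,255,255))}
roi={"green":(160,205,212,265),"blue":(205,205,260,265),"amber":(262,218,304,275)}
rois={"green":(215,170,275,215),"blue":(240,185,305,240),"amber":(265,210,340,265)}
from itertools import product
for n in R:
    c=big(mask(t,*R[n],roi[n]));q=big(mask(s,*rs[n],rois[n]))
    r=rect(plane("top",c[:,0],32)); print(n,"top",*r, np.degrees(0))
    r2=rect(plane("side",q[:,0],32));print("   side",*r2)
    a=cv2.minAreaRect(c)[0];b=cv2.moments(q);b=(b["m10"]/b["m00"],b["m01"]/b["m00"]);print("   tri",*tri(a,b))
h=cv2.cvtColor(t,cv2.COLOR_RGB2HSV)
c=big(mask(t,(0,0,130),(180,50,255),(155,195,320,225)));P=plane("top",c[:,0],32);print("rail",*rect(P),cv2.boxPoints(cv2.minAreaRect(np.float32(P[:,:2]))))
# rail near edge: lower edge columns via dark/light grads
c=big(cv2.bitwise_or(mask(t,(0,110,80),(10,255,255),(385,260,430,300)),mask(t,(172,110,80),(180,255,255),(385,260,430,300))))
print("spacer red px",cv2.minAreaRect(c),[rect(plane("top",c[:,0],z)) for z in(32,62)])
V=s[...,0].astype(int);m=((V>100)&(s[...,1]<40)&(s[...,2]<40)).astype(np.uint8)*255
k=np.zeros_like(m);k[295:320,360:398]=m[295:320,360:398]
for q in cv2.findContours(k,0,cv2.CHAIN_APPROX_NONE)[0]:
    if cv2.contourArea(q)>8:
        r=cv2.minAreaRect(q);print("side bright",r,[rect(plane("side",q[:,0],z)) for z in(32,62)])
print(s[298:318:1,362:396,0])
```

```text
green top [542.9 126. ] [76.  73.5] 88.1899185180664 0.0
   side [539.9 121.3] [76.2 73.2] 88.30271911621094
   tri [543.7 127.2  26.9] 0.4097014137467707
blue top [537.2  35. ] [76.4 73.1] 87.89151763916016 0.0
   side [535.3  32.3] [75.2 73.1] 87.97378540039062
   tri [537.6  35.3  28.3] 0.4345833264362075
amber top [519.2 -56.8] [74.8 72.9] 89.22332763671875 0.0
   side [518.  -59.5] [75.4 73.7] 88.7558822631836
   tri [519.6 -57.1  28.5] 0.7496677639713913
rail [593.1  33.3] [290.7  19.1] 88.27603149414062 [[ 579.2 -111.6]
 [ 598.3 -112.2]
 [ 607.   178.3]
 [ 587.9  178.9]]
spacer red px ((404.5213317871094, 277.8344421386719), (9.161572456359863, 26.511302947998047), 66.37062072753906) [(array([ 457.1, -282.8]), array([17. , 50.2]), 22.073570251464844), (array([ 456.7, -276.4]), array([16.4, 48.5]), 22.073606491088867)]
side bright ((368.699951171875, 316.1000061035156), (4.919349670410156, 8.497057914733887), 26.56505012512207) [(array([ 449.1, -268.1]), array([15.1,  7.3]), 20.401906967163086), (array([ 426.1, -285.2]), array([14.3,  6.9]), 20.402002334594727)]
side bright ((3
[... 2356 characters left out ...]
 187 184 181 177 173 177 177 177 157 120  93  88  91  88  91  89  91
   90  93  89  88  95  89  94  90  91  94  88  87  76  78  90 111]
 [187 186 184 174 175 176 176 177 173 154 112  97  86  92  96  92  94  92
   89  87  93  90  94  91  91  91  90  90  93  89  75  73  79  88]
 [187 184 178 171 175 177 174 173 167 141 104  88  92  91  87  92  91  89
   90  90  91  91  91  91  93  88  92  95  90  86  82  81  81  82]
 [183 183 172 172 175 175 172 166 139 114  96  92  85  96  92  87  90  92
   92  90  91  90  91  95  87  94  89  91  90  82  88  87  79  80]
 [189 183 170 176 179 180 169 143 113  98  91  94  91  89  87  93  90  93
   94  92  90  93  89  92  91  93  91  89  88  86  92  88  85  82]]
```

>>> {"op": "carry_out", "data": {
  "deltas": [0,0,0,0.038,-0.027,0,-1,0,0,0,0.038,-0.027,0,-1,0,0,0,0.038,-0.027,0,-1,0,0,0,0.038,-0.027,0,-1,0,0,0,0.038,-0.027,0,-1,0,0,0,0.038,-0.027,0,-1,0,0,0,0.038,-0.027,0,-1,0,0,0,0.038,-0.027,0,-1,0,0,0,0.038,-0.027,0,-1,0,0,0,0.038,-0.027,0,-1,0,0,-9.9,0,0,0,-1,0,0,-9.9,0,0,0,-1]
}}

```text
clock: 1.8
eef_pos: [455.2, -285.7, 231.3]
tool_rot: [3.142, 0.0, 0.576]
force: [-0.2, -0.1, 0.1]
width: 85.4
gripper_force: 0.0
```

>>> {"op": "carry_out", "data": {
  "deltas": [0,0,-9.9,0,0,0,-1,0,0,-9.9,0,0,0,-1,0,0,-9.9,0,0,0,-1,0,0,-9.9,0,0,0,-1,0,0,-9.9,0,0,0,-1,0,0,-9.9,0,0,0,-1,0,0,-9.9,0,0,0,-1,0,0,-9.9,0,0,0,-1,0,0,0,0,0,0,-1,0,0,0,0,0,0,-1]
}}

```text
clock: 3.05
eef_pos: [454.5, -286.8, 231.3]
tool_rot: [-3.142, 0.0, 1.947]
force: [-0.4, 0.1, 0.6]
width: 85.7
gripper_force: 0.0
```

```bash
cat >> h.py <<'E'
from scipy.spatial.transform import Rotation as Rt
def go(x,y,z,yaw):
    s=ctrl.read_state();R=Rt.from_euler("xyz",s["tool_rot"]);T=Rt.from_euler("xyz",[np.pi,0,yaw])
    print("t",s["clock"],"pos",s["eef_pos"].round(1),"rot",s["tool_rot"].round(4),"F",s["force"].round(1),"w",round(s["width"],1),"grip",s["gripper_force"])
    print("turn deg",np.degrees((R.inv()*T).as_rotvec()).round(2),"shift mm",(R.inv().apply(np.r_[x,y,z]-s["eef_pos"])).round(1))
E
python3 -c "
from h import *
go(456,-284.5,36,1.956); print(ctrl.read_state()['qpos'])"
```

```text
t 3.05 pos [ 454.5 -286.8  231.3] rot [-3.1415  0.      1.9475] F [-0.4  0.1  0.6] w 85.7 grip 0.0
turn deg [-0.    0.   -0.49] shift mm [  1.6   2.3 195.3]
[ 0.81940047  0.49815478 -0.45531326  1.82359637  0.27558588  0.88256513
  0.61217439]
```

>>> {"op": "carry_out", "data": {
  "deltas": [0,0,-0.5,0.0016,0.0023,0.02,-1,0,0,0,0,0,0.03,-1,0,0,0,0,0,0.03,-1,0,0,0,0,0,0.03,-1,0,0,0,0,0,0.03,-1,0,0,0,0,0,0.02,-1,0,0,0,0,0,0.015,-1,0,0,0,0,0,0.01,-1,0,0,0,0,0,0.01,-1,0,0,0,0,0,0,-1]
}}

```text
clock: 4.3
eef_pos: [456.0, -284.2, 35.9]
tool_rot: [-3.141, -0.0, 1.959]
force: [-0.3, 0.0, 0.1]
width: 85.6
gripper_force: 0.0
```

>>> {"op": "carry_out", "data": {
  "deltas": [0,0,0,0,0,0,0,0,0,0,0,0,0,0.5,0,0,0,0,0,0,1,0,0,0,0,0,0,1,0,0,0,0,0,0,1,0,0,0,0,0,0,1,0,0,0,0,0,0,1,0,0,0,0,0,0,1]
}}

```text
clock: 5.3
eef_pos: [456.2, -284.4, 36.4]
tool_rot: [3.142, 0.0, 1.959]
force: [-0.5, -0.7, 1.9]
width: 10.5
gripper_force: 62.9
```

>>> {"op": "carry_out", "data": {
  "deltas": [0,0,0,0,0,-0.02,1,0,0,0,0,0,-0.032,1,0,0,0,0,0,-0.032,1,0,0,0,0.0276,0.0313,0,1,0,0,0,0.0276,0.0313,0,1,0,0,0,0.0276,0.0313,0,1,0,0,0,0.0276,0.0313,0,1,0,0,0,0.0276,0.0313,0,1,0,0,0,0.0276,0.0313,0,1,0,0,7.9,0,0,0,1,0,0,7.9,0,0,0,1,0,0,8.0,0,0,0,1]
}}

```text
clock: 6.8
eef_pos: [566.9, -59.7, 120.0]
tool_rot: [-3.141, -0.0, 1.54]
force: [0.3, 0.8, -0.5]
width: 10.5
gripper_force: 62.8
```

>>> {"op": "carry_out", "data": {
  "deltas": [0,0,0,0,0,0,1,0,0,0,0,0,0,1]
}}

```text
clock: 7.05
eef_pos: [567.1, -59.8, 120.2]
tool_rot: [-3.141, -0.0, 1.546]
force: [0.1, 0.3, 0.6]
width: 10.8
gripper_force: 62.8
```

Run:
```python
from h import *
go(567.5,-59.8,60,1.5435)
t=ctrl.get_image("top");s=ctrl.get_image("side")
o=np.hstack([cv2.resize(t[180:290,220:330],(400,400)),cv2.resize(s[150:270,260:380],(400,400))])
cv2.imwrite("pics/held.png",o[:,:,::-1])
```

```text
t 7.05 pos [567.1 -59.8 120.2] rot [-3.1413e+00 -1.0000e-04  1.5464e+00] F [0.1 0.3 0.6] w 10.8 grip 62.79860258102417
turn deg [-0.02 -0.    0.17] shift mm [ 0.   0.5 60.2]
```

View pics/held.png

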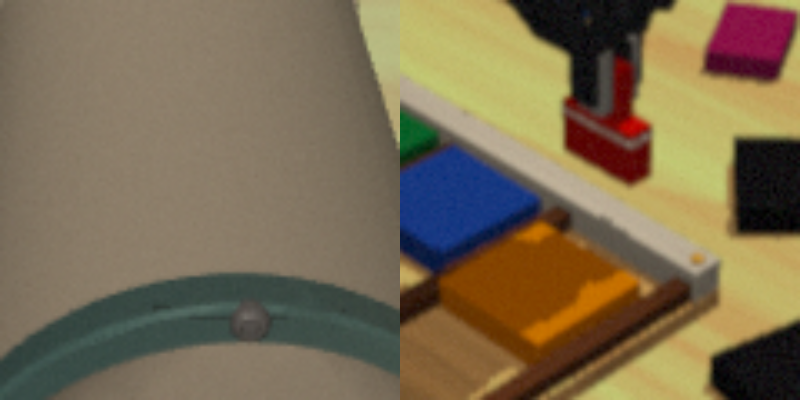

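The top view is blocked by the arm. The side view shows the spacer held upright and square, with bottom corners at about (309,195), (330,205) and (335,202). I lower it to just above the tile and measure there in the side view.

>>> {"op": "carry_out", "data": {
  "deltas": [0,0,0.2,0,0.0005,0.02,1,0,0,0,0,0,0.02,1,0,0,0,0,0,0,1,0,0,0,0,0,0,1]
}}

```text
clock: 7.65
eef_pos: [568.1, -59.9, 80.9]
tool_rot: [3.141, -0.0, 1.541]
force: [-0.2, 0.6, 0.1]
width: 10.7
gripper_force: 62.8
```

Run:
```python
from h import *
go(567.5,-59.8,60,1.5435)
s=ctrl.get_image("side");cv2.imwrite("pics/s1_full.png",s[:,:,::-1])
o=cv2.resize(s[180:255,270:370],(800,600),interpolation=2)
cv2.imwrite("pics/low.png",o[:,:,::-1])
```

```text
t 7.65 pos [568.1 -59.9  80.9] rot [ 3.1408e+00 -2.0000e-04  1.5408e+00] F [-0.2  0.6  0.1] w 10.7 grip 62.79926419258118
turn deg [ 0.05 -0.01 -0.16] shift mm [ 0.1 -0.7 20.9]
```

View pics/low.png

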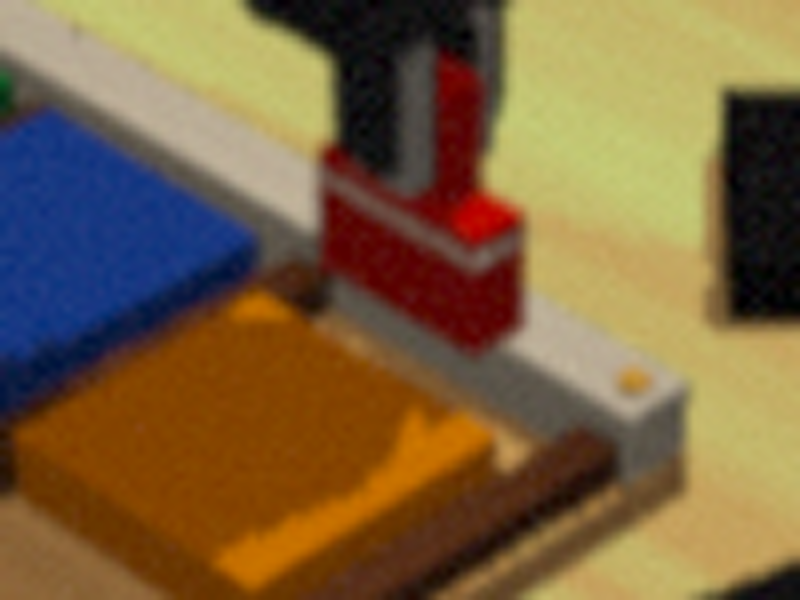

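The crop (×8, origin 270,180) shows these points:
- Spacer bottom corners: (322,262), (478,355), (522,328).
- Rail near top edge: (100,105) to (625,418).
- Tile top face corners: (260,292), (492,432), (245,587), (20,440).

Next I cast these as rays.

Run:
```python
from h import *
np.set_printoptions(precision=1,suppress=True)
f=lambda P:np.float64(P)/8+[270-.44,180-.44]
a=-1.75*np.pi/180;J=np.array([[np.cos(a),np.sin(a)],[-np.sin(a),np.cos(a)]])
for n,P,z in[("spacer bottom",[(322,262),(478,355),(522,328)],44.5),("rail near top",[(100,105),(525,358),(625,418)],32),("tile top",[(260,292),(492,432),(245,587),(20,440)],32)]:
    X=plane("side",f(P),z)[:,:2];print(n,X.tolist() and X,"jig axes",X@J.T)
```

```text
spacer bottom [[561.1 -36.8]
 [559.8 -86. ]
 [573.7 -86.2]] jig axes [[562.  -19.7]
 [562.1 -68.9]
 [576.  -68.6]]
rail near top [[ 582.9   60.9]
 [ 578.5  -82.8]
 [ 577.5 -113.4]] jig axes [[580.8  78.7]
 [580.8 -65.1]
 [580.7 -95.7]]
tile top [[555.4 -22.4]
 [553.8 -95.9]
 [480.  -94.9]
 [481.1 -24.1]] jig axes [[555.8  -5.4]
 [556.5 -79. ]
 [482.7 -80.2]
 [481.6  -9.4]]
```

>>> {"op": "carry_out", "data": {
  "deltas": [0,0,0,0,-0.0012,0,1,0,0,0,0,0,0.006,1,0,0,0,0,0,0.006,1,0,0,0,0,0,0.006,1,0,0,0,0,0,0.006,1,0,0,0,0,0,0.005,1,0,0,0,0,0,0,1,0,0,0,0,0,0,1]
}}

```text
clock: 8.7
eef_pos: [566.6, -59.8, 51.4]
tool_rot: [3.141, -0.0, 1.541]
force: [-0.1, -0.4, 0.2]
width: 11.1
gripper_force: 62.8
```

Run:
```python
from h import *
go(567,-59.8,48.4,1.5435)
s=ctrl.get_image("side")
cv2.imwrite("pics/low2.png",cv2.resize(s[180:255,270:370],(800,600),interpolation=2)[:,:,::-1])
```

```text
t 8.7 pos [566.6 -59.8  51.4] rot [ 3.1414 -0.      1.5406] F [-0.1 -0.4  0.2] w 11.1 grip 62.79918193817139
turn deg [ 0.01 -0.   -0.17] shift mm [0.1 0.4 3. ]
```

View pics/low2.png

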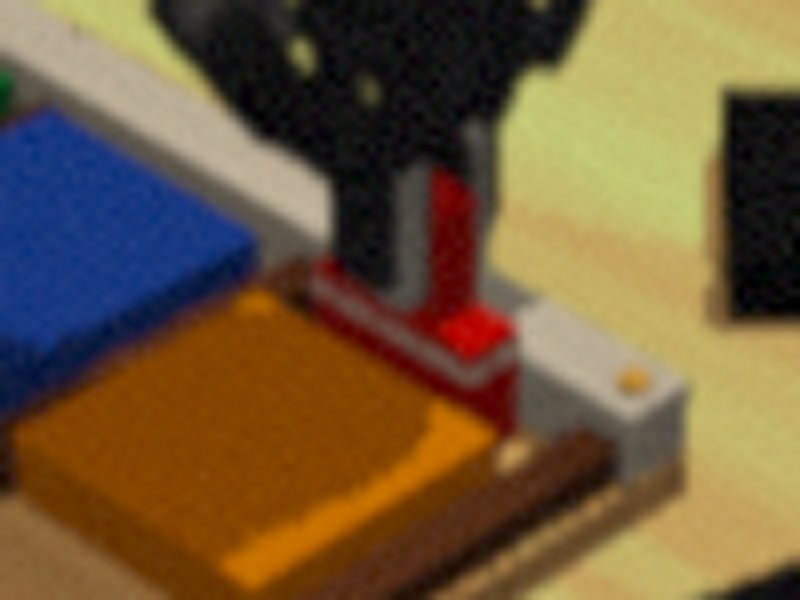

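The spacer's foot is down in the gap with no force, and the tile's far corner is unchanged at about (490,432). I set it down.

>>> {"op": "carry_out", "data": {
  "deltas": [0,0,0,0,0,0.001,1,0,0,0,0,0,0.001,1,0,0,0,0,0,0.001,1,0,0,0,0,0,0,1,0,0,0,0,0,0,1]
}}

```text
clock: 9.38
eef_pos: [566.5, -59.9, 48.4]
tool_rot: [3.142, 0.0, 1.54]
force: [0.1, -0.0, 0.9]
width: 10.9
gripper_force: 63.0
```

>>> {"op": "carry_out", "data": {
  "deltas": [0,0,0,0,0,0.0005,1,0,0,0,0,0,0,1,0,0,0,0,0,0,1]
}}

```text
clock: 9.75
eef_pos: [566.5, -59.9, 48.4]
tool_rot: [3.141, 0.0, 1.54]
force: [-0.3, -0.4, 5.7]
width: 11.0
gripper_force: 63.9
```

>>> {"op": "carry_out", "data": {
  "deltas": [0,0,0,0,0,0,0.5,0,0,0,0,0,0,0,0,0,0,0,0,0,-0.5,0,0,0,0,0,0,-0.5,0,0,0,0,0,0,-0.5,0,0,0,0,0,0,-0.5,0,0,0,0,0,-0.02,-0.5,0,0,0,0,0,-0.03,-0.5,0,0,0,0,0,-0.03,-0.5,0,0,0,0,0,-0.03,-0.5,0,0,0,0,0,0,1,0,0,0,0,0,0,1]
}}

```text
clock: 11.25
eef_pos: [565.9, -60.0, 157.3]
tool_rot: [-3.141, 0.0, 1.54]
force: [0.8, -0.2, -1.3]
width: 28.2
gripper_force: 0.0
```

Run:
```python
from h import *
go(430,-55.5,159,1.5435)
s=ctrl.get_image("side")
cv2.imwrite("pics/rel.png",cv2.resize(s[180:255,270:370],(800,600),interpolation=2)[:,:,::-1])
```

```text
t 11.25 pos [565.9 -60.  157.3] rot [-3.1406e+00  1.0000e-04  1.5404e+00] F [ 0.8 -0.2 -1.3] w 28.2 grip 0.0
turn deg [-0.06  0.01 -0.18] shift mm [   0.3 -136.    -1.6]
```

View pics/rel.png

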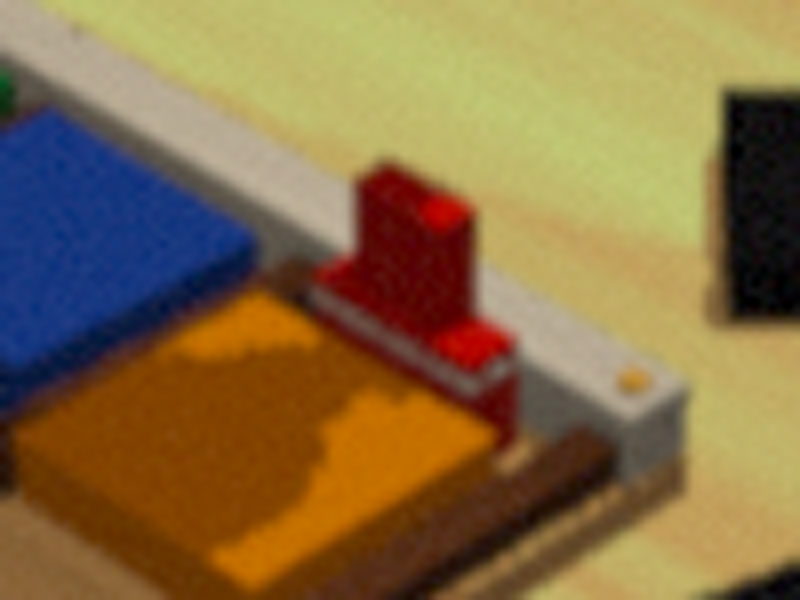

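The spacer stands upright alone in the gap, tab at about (415,240) in the crop, and the tile's corners are unchanged. Next I shut the fingers, go behind the tile and push.

>>> {"op": "carry_out", "data": {
  "deltas": [0,0,0,0,-0.032,0,1,0,0,0,0,-0.032,0,1,0,0,0,0,-0.032,0,1,0,0,0,0,-0.03,0,1,0,0,0,0,0,0.03,1,0,0,0,0,0,0.03,1,0,0,0,0,0,0.03,1,0,0,0,0,0,0.02,1,0,0,0,0,0,0.015,1,0,0,0,0,0,0.01,1,0,0,0,0,0,0,1,0,0,0,0,0,0,1]
}}

```text
clock: 12.8
eef_pos: [440.2, -56.1, 22.7]
tool_rot: [-3.141, -0.0, 1.54]
force: [-1.0, -0.4, 0.2]
width: -0.4
gripper_force: 0.0
```

```bash
python3 -c "
from h import *
go(455,-56.4,20,1.5403)"
```

```text
t 12.8 pos [440.2 -56.1  22.7] rot [-3.1407e+00 -2.0000e-04  1.5401e+00] F [-1.  -0.4  0.2] w -0.4 grip 0.0
turn deg [-0.05 -0.01 -0.01] shift mm [ 0.1 14.8  2.6]
```

>>> {"op": "carry_out", "data": {
  "deltas": [0,0,0,0,0.006,0.0025,1,0,0,0,0,0.006,0,1,0,0,0,0,0.002,0,1,0,0,0,0,0.002,0,1,0,0,0,0,0.002,0,1,0,0,0,0,0.002,0,1,0,0,0,0,0.002,0,1,0,0,0,0,0.002,0,1,0,0,0,0,0,0,1]
}}

```text
clock: 13.92
eef_pos: [464.8, -56.8, 20.3]
tool_rot: [3.141, -0.0, 1.54]
force: [0.7, 0.3, 0.4]
width: -0.3
gripper_force: 0.0
```

>>> {"op": "carry_out", "data": {
  "deltas": [0,0,0,0,0.002,0,1,0,0,0,0,0.002,0,1,0,0,0,0,0.002,0,1,0,0,0,0,0.002,0,1,0,0,0,0,0,0,1]
}}

```text
clock: 14.55
eef_pos: [472.1, -57.2, 20.2]
tool_rot: [-3.141, 0.0, 1.54]
force: [-1.9, 0.9, 0.7]
width: -0.1
gripper_force: 1.0
```

>>> {"op": "carry_out", "data": {
  "deltas": [0,0,0,0,0.001,0,1,0,0,0,0,0.001,0,1,0,0,0,0,0.001,0,1,0,0,0,0,0.001,0,1,0,0,0,0,0,0,1]
}}

```text
clock: 15.18
eef_pos: [476.9, -57.1, 20.3]
tool_rot: [3.141, -0.0, 1.541]
force: [-0.4, 0.0, -0.1]
width: -0.2
gripper_force: 0.6
```

>>> {"op": "carry_out", "data": {
  "deltas": [0,0,0,0,0.001,0,1,0,0,0,0,0.001,0,1,0,0,0,0,0,0,1]
}}

```text
clock: 15.55
eef_pos: [477.9, -57.2, 20.3]
tool_rot: [-3.14, 0.0, 1.541]
force: [-3.9, 1.0, 1.2]
width: 0.1
gripper_force: 1.8
```

>>> {"op": "carry_out", "data": {
  "deltas": [0,0,0,0,0.001,0,1,0,0,0,0,0.001,0,1,0,0,0,0,0,0,1]
}}

```text
clock: 15.92
eef_pos: [478.0, -57.3, 20.1]
tool_rot: [-3.137, 0.001, 1.541]
force: [-7.0, 0.8, 3.8]
width: 0.1
gripper_force: 3.7
```

>>> {"op": "carry_out", "data": {
  "deltas": [0,0,0,0,0.001,0,1,0,0,0,0,0,0,1]
}}

```text
clock: 16.18
eef_pos: [478.1, -57.3, 20.1]
tool_rot: [-3.136, 0.001, 1.541]
force: [-8.5, 1.0, 5.8]
width: -0.0
gripper_force: 4.5
```

>>> {"op": "carry_out", "data": {
  "deltas": [0,0,0,0,0.001,0,1,0,0,0,0,0.001,0,1,0,0,0,0,0.001,0,1,0,0,0,0,0,0,1,0,0,0,0,0,0,1]
}}

```text
clock: 16.8
eef_pos: [478.2, -57.5, 19.9]
tool_rot: [-3.131, 0.002, 1.541]
force: [-13.8, 1.7, 9.6]
width: 0.2
gripper_force: 7.1
```

Run:
```python
from h import *
go(478,-57,20,1.5403)
s=ctrl.get_image("side")
cv2.imwrite("pics/fin.png",cv2.resize(s[180:255,270:370],(800,600),interpolation=2)[:,:,::-1])
```

```text
t 16.8 pos [478.2 -57.5  19.9] rot [-3.1306e+00  2.1000e-03  1.5410e+00] F [-13.8   1.7   9.6] w 0.2 grip 7.054150798358023
turn deg [-0.63  0.12  0.04] shift mm [ 0.5 -0.2 -0.1]
```

View pics/fin.png

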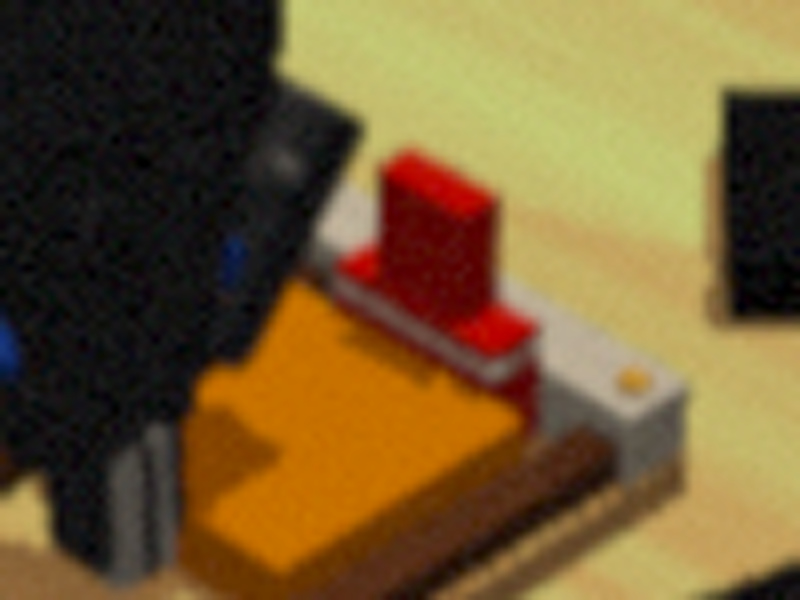

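Spacer plate top corners are at about (338,268), (490,360) and (537,327). The tile's far top edge runs from (300,283) to (528,415). I check flushness before handing in.

Run:
```python
from h import *
np.set_printoptions(precision=1,suppress=True)
f=lambda P:np.float64(P)/8+[270-.44,180-.44]
a=-1.75*np.pi/180;J=np.array([[np.cos(a),np.sin(a)],[-np.sin(a),np.cos(a)]])
for n,P,z in[("spacer top",[(338,268),(490,360),(537,327)],44),("tile top",[(300,283),(528,415),(283,570)],32)]:
    X=plane("side",f(P),z)[:,:2];print(n,X@J.T)
print(ctrl.read_state()["force"])
```

```text
spacer top [[563.4 -23.4]
 [563.2 -71.5]
 [579.1 -70.2]]
tile top [[564.7  -9.2]
 [566.4 -80.2]
 [492.1 -81.7]]
[-13.8   1.9   9.5]
```

>>> {"op": "carry_out", "data": {
  "deltas": [0,0,0,0,0.001,0,1,0,0,0,0,0,0,1,0,0,0,0,0,0,1,0,0,0,0,0,0,1]
}}

```text
clock: 17.35
eef_pos: [478.3, -57.5, 19.9]
tool_rot: [-3.129, 0.002, 1.541]
force: [-15.2, 2.6, 10.1]
width: -0.2
gripper_force: 7.9
```

```bash
python3 -c "
from cell import ctrl
s=ctrl.read_state();print(s['force'],s['eef_pos'],s['qd'].round(4));print(ctrl.finish_job())"
```

```text
[-15.21030157   2.6306341   10.12715757] [478.25206406 -57.46128979  19.87344774] [ 0.0011  0.0002  0.0003 -0.0018  0.0013  0.0005  0.0002]
the job is handed in; nothing more can be done
None
```

I handed the job in at 17.4 s with the spacer upright in the amber tile's gap, let go, and the closed fingers still pressing that tile towards the rail at about 15 N; the hand-in gave no verdict, and the last side view shows tile, spacer and rail flush to within about 2 mm of measuring error.

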